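Slot the spice jar back into the packed rack

TASK

Put the loose spice jar back into the wooden spice rack, between the two jars that stand there: the gap is a little too narrow, so the two have to be nudged apart as it slides in (the rack is open at the front). In the end all three jars stand upright in one straight row close to the back panel; do not tip the other two over on the way.

Things in the scene. Friction and masses are not known exactly. Their poses are not given: they have to be found in the camera images.
- loose_jar_mid (a point): Loose glass spice jar, green screw cap, same kind as the two in the rack: upright round cylinder 45 mm wide, 106 mm tall, 110 g; cap = top 20 mm, 45 mm wide. Point: its centre, 53 mm above its underside; z up, yaw means nothing. Stands on the worktop (z = 0) right of the rack; a salt shaker (grey top, 90 mm tall) and a honey jar (red lid, 65 mm wide) stand near, in varying order.
- left_jar_mid (a point): The left (+y) one of the two loose spice jars in the rack, same size as the loose jar: 45 mm wide, 106 mm tall, green cap. Point: its centre, 53 mm above its underside; z up. Stands on the rack's floor board near the back panel. Clear gap between the two jars: 27 to 38 mm; each can slide 13 to 19 mm outward before it meets the end wall.
- right_jar_mid (a point): The right (-y) one of the two loose spice jars in the rack, same size: 45 mm wide, 106 mm tall, green cap. Point: its centre, 53 mm above its underside; z up.
- rack_row (a point): Fixed wooden rack, open front and top. Point: on its floor board (12 mm above worktop), mid-row; x to the back panel, y left along the row, z up. In mm here: panel face x=25 (10 thick; jar touching it has centre x=2.5); end walls' inner faces y=+77 and -77, from x=-40 back; panel and end walls 45 high above the board. Board runs to x=-95 in front: a ledge before the row. Smooth: jars slide easily.
Mind the look-alikes: they are no part of the job. Leave any pink or turquoise look-alike of the part that bears left_jar_mid alone.

How it is judged:
By the outcome, as a careful person would: the job done as asked, in the order asked, and still so for the second after the job is handed in, with the robot touching nothing.
It also fails if it takes over 43 s, if anything falls off the work surface, if the arm or the gripper's body presses on something with over 40 N, if the wrist force passes 120 N, or if a joint passes its speed limit or range.

ROBOT

A 7-joint arm with a two-finger parallel gripper is mounted at the origin on a cart in front of the work surface, level with it; the furniture and walls round the work are solid. World frame = base frame: x ahead of the robot, y to its left, z up, the work surface at z = 0. Lengths are in mm, angles in rad, forces in N, time in s.
With the tool pointing down it reaches from about 425 to 800 mm from the base axis. Payload 8.3 kg.
Tool frame: the origin (TCP) lies midway between the tips of the shut fingers; the grasp point (between the pads) lies 19 mm behind it (ctrl.hold_point_z is the distance from the TCP to the grasp point, in mm); z points along the fingers, y is the line along which they close (so a half turn about z gives the same grasp; the last joint's range is limited). The gripper opens to 85 mm and grips with 20 to 120 N. Pads are 22 mm wide; open, the fingers measure 114 mm over their backs; the gripper's body (76 mm by 85 mm) begins 54 mm behind the grasp point. The pads swing forward as they close: fully open they stand 13 mm farther back than shut.
Start: joints at [-1.168, 0.383, 0.016, 1.37, -0.006, 1.388, -0.046], TCP at [280.659, 558.42, 231.279] pointing down, gripper open.
Joint ranges: [-2.95, 2.95], [-0.25, 2.06], [-1.52, 1.56], [0.18, 2.33], [-1.44, 4.58], [0.02, 2.06], [-3.01, 3.01]. Speed limits (rad/s): [2.39, 2.39, 3.01, 3.01, 3.14, 3.14, 3.14].

INTERFACE

Orientations are given as a unit quaternion [x, y, z, w].
In Python, from bench import readout, imaging, job_done, ctrl gives the robot as it stands. The module is installed in compiled form; this text tells all that it offers.
- The arm moves only by the tool send_rows, never from a script. Its argument "commands" is one flat list of numbers, 5 for each row, row after row: the closure in counts, from 0 (fully open) to 255 (shut), then the shift along the world's x, y, z in mm, then the turn about the world's z in rad. In form: [claw, x, y, z, turn, claw, x, y, z, turn, ...]. A call has 1 to 20 rows; each row is the pose to reach, as a shift and turn from the pose commanded when the call began; what a row does not reach only later rows make up. A row lasts 1/12 s, in which the tool goes at most 41.7 mm and 7.16 degrees, less where a joint would pass 70% of its speed; a pose out of reach is approached as far as the arm can. A call with a gripper value outside its range is refused whole. The fingers move at their own pace and stop on an object; "newtons" is the grip in N (left out, the last holds). Time passes only in rows, so rows that repeat a pose let the fingers close. It gives the time, the measured TCP pose, the force, the opening and the grip force at its end, in the units of the state.
- readout.read_state(): the state, without advancing time (a new reading comes with each control period).
- imaging.camera(name): name is "scene" or "top"; returns the picture (480x640x3 uint8, red, green, blue); there is no depth.
- imaging.camera_info(name): a dict with "K" (3x3 intrinsics, pixels), "T" (4x4, takes a point from camera to world coordinates). Camera axes: x right, y up, looking along -z (the intrinsics and any distortion apply to the point x, -y, -z); pixel columns grow to the right and rows downward; lengths in mm; the calibration is good to about 2 mm. A picture is of the moment at which its call begins. camera_info takes no time and is no camera call.
- job_done(): hands the job in; it is judged then, once.
The state is a dict: "time": time; "qpos": joint angles; "qvel": joint speeds; "joint_efforts": joint torques, N m; "tool_pos": TCP position; "orientation": TCP orientation; "wrist_force": force on the tool from outside, world axes, zero at the start; "wrist_torque": the same for the moment, N m; "grip_width": finger opening in mm; "gripper_force": force on a finger pad.
Only numpy, scipy, OpenCV 4.12 (cv2) and the standard library are available. Lean on these libraries where they do the work, as an engineer would, in place of code of your own. Each camera call takes 0.05 s, during which the arm holds its last target. There are 200 camera calls.

## Working session

There is one attempt and no reset: what is moved stays moved. The work goes in short steps, Python scripts to look and compute and a tool call to move; the robot and the scene stay as the last step left them, time stands still between calls to the robot, and variables do not carry over. Pictures are saved under pics/ and viewed, at most 10 in all, crops included, and the job is handed in when it is done.

Besides the shell and the picture viewer there is one more tool, called as name(argument=value, ...) on one line, values as JSON. send_rows: Moves the arm, as the interface text tells. Its arguments: {"type":"object","properties":{"commands":{"type":"array","items":{"type":"number"}},"newtons":{"type":"number"}},"required":["commands"]}

```bash
mkdir -p pics; python3 - <<'E'
from bench import readout, imaging, ctrl
import cv2,numpy as np
np.set_printoptions(suppress=True,precision=3)
for n in("scene","top"):
    im=imaging.camera(n); cv2.imwrite(f"pics/{n}0.png",im[:,:,::-1]); i=imaging.camera_info(n); print(n,i)
s=readout.read_state();print(s, ctrl.hold_point_z)
E
```

```text
scene {'K': array([[456.762,   0.   , 327.966],
       [  0.   , 456.762, 240.256],
       [  0.   ,   0.   ,   1.   ]]), 'T': array([[   0.648,    0.59 ,   -0.481,  -20.683],
       [  -0.761,    0.492,   -0.422, -424.864],
       [  -0.012,    0.64 ,    0.768,  854.321],
       [   0.   ,    0.   ,    0.   ,    1.   ]])}
top {'K': array([[550.533,   0.   , 307.655],
       [  0.   , 550.533, 231.868],
       [  0.   ,   0.   ,   1.   ]]), 'T': array([[   0.017,    0.99 ,   -0.14 ,  306.167],
       [  -1.   ,    0.015,   -0.009,   -6.748],
       [  -0.006,    0.14 ,    0.99 , 1229.377],
       [   0.   ,    0.   ,    0.   ,    1.   ]])}
{'time': 0.1, 'qpos': array([-1.168,  0.384,  0.016,  1.371, -0.006,  1.388, -0.047]), 'qvel': array([-0.001, -0.001,  0.001, -0.004, -0.   ,  0.002, -0.001]), 'joint_efforts': array([  0.003, -62.912,   0.848, -37.275,   0.017,   0.01 ,  -0.   ]), 'tool_pos': array([280.459, 558.022, 230.367]), 'orientation': array([ 0.231,  0.973, -0.001, -0.   ]), 'wrist_force': array([-1.087, -0.471, -0.003]), 'wrist_torque': array([-0.021,  0.02 ,  0.016]), 'gripper_force': 0.0, 'grip_width': 85.01040446459935} 18.700000000000003
```

View pics/scene0.png

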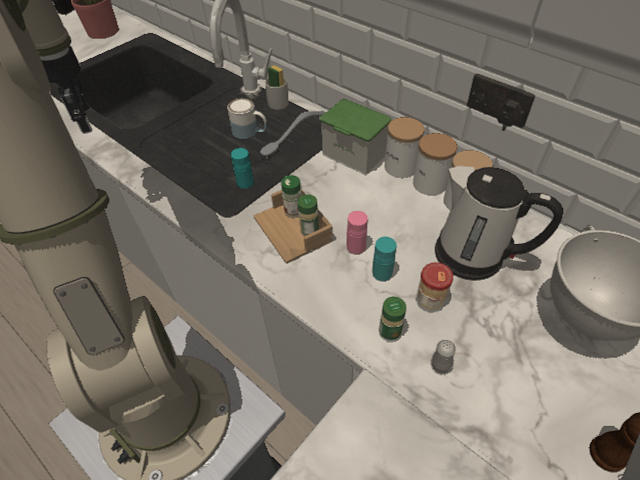

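View pics/top0.png

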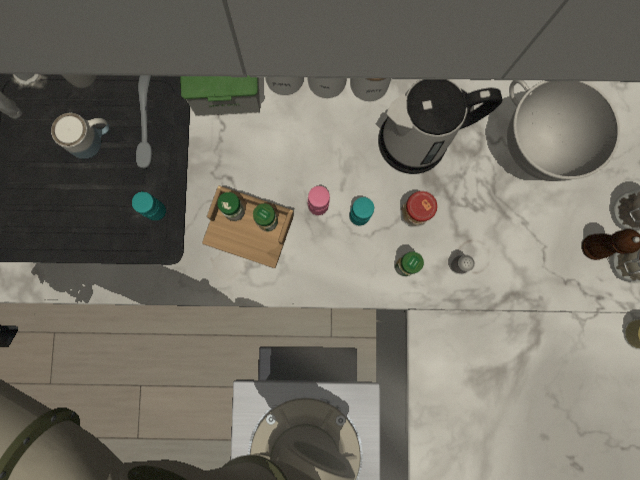

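The top view shows the loose green jar at (411,263), and in scene at (392,318). The rack jars are at about (230,203) on the left and (265,215) on the right. Possible mix-ups for the green-capped jar are pink (318,199), turquoise (362,210) and (145,205), honey with the red lid (421,207), and salt with the grey top (462,263). I choose (411,263), which is right of the rack and has a green cap.

```bash
cat > h.py <<'E'
from bench import readout, imaging
import cv2,numpy as np
np.set_printoptions(suppress=True,precision=1)
def ray(n,px):
    i=imaging.camera_info(n);K,T=i["K"],i["T"]
    d=np.linalg.inv(K)@[px[0],px[1],1];return T[:3,3],T[:3,:3]@(d*[1,-1,-1])
def onplane(n,px,z):
    o,d=ray(n,px);return o+d*(z-o[2])/d[2]
def proj(n,P):
    i=imaging.camera_info(n);K,T=i["K"],i["T"]
    c=T[:3,:3].T@(np.asarray(P,float)-T[:3,3]);p=K@(c*[1,-1,-1]);return p[:2]/p[2]
def greens(im,roi):
    h=cv2.cvtColor(im,cv2.COLOR_RGB2HSV)
    m=cv2.inRange(h,(45,100,30),(80,255,255));k=np.zeros_like(m);x0,y0,x1,y1=roi;k[y0:y1,x0:x1]=m[y0:y1,x0:x1]
    c,_=cv2.findContours(k,cv2.RETR_EXTERNAL,cv2.CHAIN_APPROX_NONE)
    return [q for q in c if cv2.contourArea(q)>60]
E
python3 - <<'E'
from h import *
for n,roi in(("top",(190,150,460,300)),("scene",(240,160,450,360))):
    im=imaging.camera(n)
    for c in greens(im,roi):
        (x,y),r=cv2.minEnclosingCircle(c);print(n,x,y,r,cv2.boundingRect(c),cv2.contourArea(c),onplane(n,(x,y),106),onplane(n,(x,y),118))
    if n=="top":
        a=cv2.resize(im[175:280,190:305],None,fx=5,fy=5,interpolation=cv2.INTER_CUBIC)
        b=cv2.resize(im[240:290,385:435],None,fx=4,fy=4,interpolation=cv2.INTER_CUBIC)
        o=np.zeros((525,790,3),np.uint8);o[:,:575]=a;o[:200,580:780]=b;cv2.imwrite("pics/crop1.png",o[:,:,::-1])
E
```

```text
top 411.6428527832031 262.5 10.932642936706543 (401, 252, 22, 21) 330.5 [ 405.1 -210.3  106. ] [ 404.1 -208.2  118. ]
top 263.70587158203125 214.14706420898438 11.185275077819824 (253, 204, 22, 22) 341.0 [500.6  94.7 106. ] [498.5  93.6 118. ]
top 228.28543090820312 202.8765106201172 11.483565330505371 (217, 192, 23, 23) 362.5 [523.2 169.  106. ] [520.9 167.1 118. ]
scene 394.0373840332031 307.24298095703125 11.0401611328125 (383, 297, 23, 20) 308.0 [ 402.4 -217.3  106. ] [ 395.6 -220.7  118. ]
scene 306.78570556640625 201.9642791748047 9.272420883178711 (298, 195, 19, 14) 174.0 [503.9  97.5 106. ] [495.5  89.1 118. ]
scene 290.2826232910156 183.56521606445312 9.087067604064941 (282, 176, 18, 14) 154.5 [524.2 168.8 106. ] [515.5 159.3 118. ]
```

View pics/crop1.png

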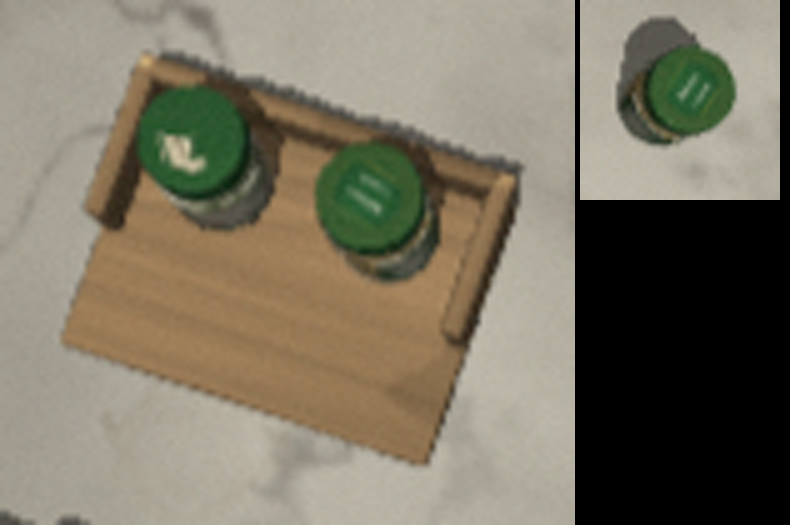

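The crop confirms the choice: the loose jar's green cap is at crop (690,90). The rack shows front board corners at crop (63,343) and (427,463), and outer back corners at (145,57) and (517,172).

```bash
python3 - <<'E'
from h import *
f=lambda x,y,z:onplane("top",(190+x/5,175+y/5),z)
FL,FR=f(63,343,12),f(427,463,12);BL,BR=f(145,55,57),f(517,170,57)
print(FL,FR,BL,BR)
for a,b in((FL,FR),(BL,BR)):
    d=(a-b)[:2];print(np.linalg.norm(d),np.degrees(np.arctan2(d[1],d[0])))
for n,px,z in(("top",(421,207),70),("top",(462,263),90)):print(onplane(n,px,z))
# two-view triangulated tops of the jars, and rack coords
t=np.arctan2(*((FL-FR)[:2]+(BL-BR)[:2])[::-1]);ey=np.array([np.cos(t),np.sin(t)]);ex=np.array([ey[1],-ey[0]])
mf,mb=(FL+FR)[:2]/2,(BL+BR)[:2]/2
O1=mf+95*ex;O2=mb-35*ex;print("t",np.degrees(t),O1,O2,ex);O=(O1+O2)/2
for a,z in(((411.6,262.5),106),((263.7,214.1),118),((228.3,202.9),118)):
    p=onplane("top",a,z)[:2];print(p,(p-O)@ex,(p-O)@ey)
E
```

```text
[448.2 237.6  12. ] [397.3  74.   12. ] [569.8 198.3  57. ] [521.4  35.2  57. ]
171.40562433689303 72.71603746544666
170.1666023161191 73.47202386331006
[ 527.5 -238.    70. ]
[ 407.2 -317.3   90. ]
t 73.09265950871853 [513.6 128.2] [512.1 126.9] [ 1.  -0.3]
[ 405.1 -210.3] -4.8526390486325965 -354.52122259526664
[498.6  93.6] -3.7495257603112737 -36.57446134359012
[520.9 167.1] -3.8414308830523964 40.18051901874934
```

send_rows(commands=[0, 72, -67, 20, -0.1, 0, 72, -67, 20, -0.2, 0, 144, -134, 20, -0.3, 0, 144, -134, 20, -0.4, 0, 144, -134, 20, -0.5, 0, 222, -268, 20, -0.6, 0, 222, -268, 20, -0.7, 0, 222, -268, 20, -0.8, 0, 222, -268, 20, -0.9, 0, 241, -418, 20, -1.0, 0, 241, -418, 20, -1.1, 0, 241, -418, 20, -1.2, 0, 241, -418, 20, -1.3, 0, 219, -558, 20, -1.4, 0, 219, -558, 20, -1.4, 0, 219, -558, 20, -1.4, 0, 219, -558, 20, -1.4, 0, 173, -680, 20, -1.4, 0, 173, -680, 20, -1.4, 0, 173, -680, 20, -1.4], newtons=40)

```text
time: 1.87
tool_pos: [454.6, -117.9, 251.2]
orientation: [0.803, 0.596, 0.0, -0.0]
wrist_force: [0.9, -0.8, 0.4]
grip_width: 85.3
gripper_force: 0.0
```

send_rows(commands=[0, -25, -45, -30, 0, 0, -49.5, -88.5, -60, 0, 0, -49.5, -88.5, -90, 0, 0, -49.5, -88.5, -90, 0, 0, -49.5, -88.5, -120, 0, 0, -49.5, -88.5, -150, 0, 0, -49.5, -88.5, -175, 0, 0, -49.5, -88.5, -187, 0, 0, -49.5, -88.5, -187, 0, 0, -49.5, -88.5, -187, 0])

```text
time: 2.7
tool_pos: [405.6, -205.1, 64.2]
orientation: [0.803, 0.595, -0.001, -0.0]
wrist_force: [-0.2, 0.2, 1.3]
grip_width: 85.5
gripper_force: 0.0
```

```bash
python3 - <<'E'
from h import *
a=imaging.camera("scene")[230:380,300:500];b=imaging.camera("top")[190:340,330:490]
a=cv2.resize(a,(400,300));b=cv2.resize(b,(320,300))
cv2.imwrite("pics/g1.png",np.hstack([a,b])[:,:,::-1]);s=readout.read_state();print(s["time"],s["tool_pos"],s["wrist_force"])
E
```

```text
2.8 [ 406.8 -205.4   65.4] [-0.2 -0.5  0.2]
```

View pics/g1.png

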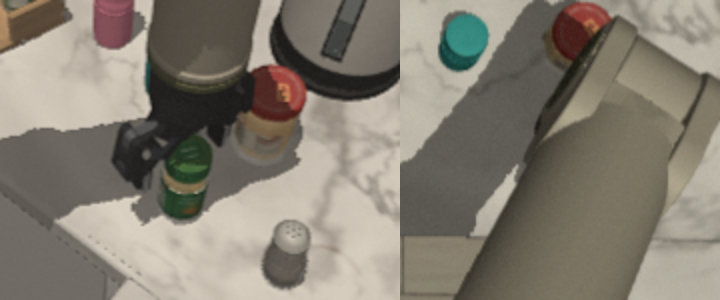

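The fingers straddle the green cap (crop 187,155), with the honey jar clear. I'll nudge 4 mm in −y to centre, then close.

send_rows(commands=[0, -1, -4, 0, 0, 0, -1, -4, 0, 0, 0, -1, -4, 0, 0, 110, -1, -4, 0, 0, 150, -1, -4, 0, 0, 255, -1, -4, 0, 0, 255, -1, -4, 0, 0, 255, -1, -4, 0, 0, 255, -1, -4, 0, 0, 255, -1, -4, 0, 0, 255, -1, -4, 0, 0, 255, -1, -4, 0, 0], newtons=40)

```text
time: 3.8
tool_pos: [405.3, -209.1, 64.4]
orientation: [0.803, 0.596, 0.0, 0.0]
wrist_force: [0.7, 0.7, 3.5]
grip_width: 44.3
gripper_force: 40.6
```

send_rows(commands=[255, 0, 0, 15, 0, 255, 0, 0, 40, 0, 255, 5, 5, 70, 0, 255, 20, 25, 80, 0, 255, 35, 50, 80, 0, 255, 50, 80, 80, 0, 255, 60, 110, 80, 0, 255, 60, 140, 80, 0, 255, 60, 170, 80, 0, 255, 60, 200, 80, 0, 255, 58, 230, 80, 0, 255, 55, 260, 80, 0, 255, 50, 290, 80, 0, 255, 45, 320, 80, 0, 255, 41, 345, 80, 0, 255, 39, 359, 80, 0, 255, 39, 359, 60, 0, 255, 39, 359, 40, 0, 255, 39, 359, 40, 0, 255, 39, 359, 40, 0])

```text
time: 5.47
tool_pos: [443.0, 149.2, 103.4]
orientation: [0.803, 0.595, -0.002, -0.0]
wrist_force: [0.4, 0.4, -0.4]
grip_width: 44.6
gripper_force: 41.0
```

```bash
python3 - <<'E'
from h import *
S=imaging.camera("scene");T=imaging.camera("top")
a=cv2.resize(S[140:290,230:370],None,fx=2.8,fy=2.8);b=cv2.resize(T[170:320,180:320],None,fx=2.8,fy=2.8)
cv2.imwrite("pics/p1.png",np.hstack([a,b])[:,:,::-1]);s=readout.read_state();print(s["time"],s["tool_pos"],s["grip_width"],s["orientation"])
E
```

```text
5.5667 [444.5 149.7 105. ] 44.124889560824265 [0.8 0.6 0.  0. ]
```

View pics/p1.png

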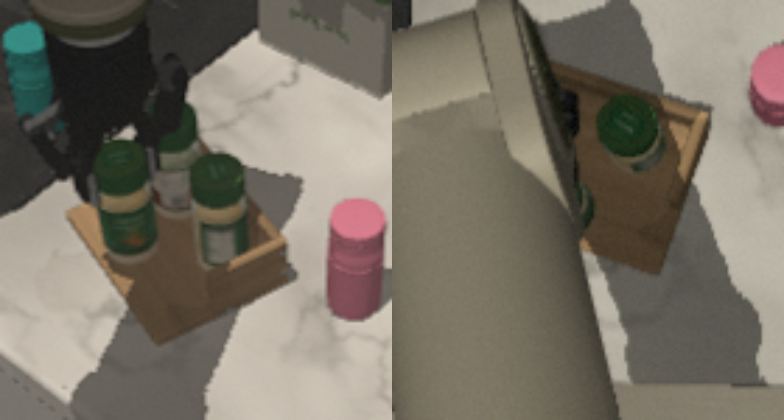

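The held jar stands upright over the ledge in front of the gap: its cap is at scene (273,194), and both rack jars are undisturbed. I'll lower it and check its lateral position against the two jars.

send_rows(commands=[255, 0, 0, -15, 0, 255, 0, 0, -24, 0, 255, 0, 0, -27, 0, 255, 0, 0, -27, 0, 255, 0, 0, -27, 0])

```text
time: 5.98
tool_pos: [444.3, 149.9, 77.7]
orientation: [0.803, 0.595, 0.0, -0.0]
wrist_force: [-0.1, 0.1, -0.7]
grip_width: 44.3
gripper_force: 41.1
```

```bash
python3 - <<'E'
from h import *
S=imaging.camera("scene");s=readout.read_state();print(s["time"],s["tool_pos"],s["wrist_force"])
for c in greens(S,(240,160,330,290)):print(cv2.boundingRect(c),cv2.contourArea(c),cv2.minEnclosingCircle(c))
for p in((498.6,93.6),(520.9,167.1),s["tool_pos"][:2]):print("top",proj("scene",(*p,118)),"mid-cap",proj("scene",(*p,108)))
# y-sensitivity along rack y
p=s["tool_pos"][:2]+10*np.array([.291,.957]);print(proj("scene",(*p,118)))
cv2.imwrite("pics/p2.png",cv2.resize(S[150:280,230:350],None,fx=4,fy=4)[:,:,::-1])
E
```

```text
6.0333 [444.4 150.   77.8] [-0.5 -0.1 -1.4]
top [306.2 200.3] mid-cap [306.4 203.4]
top [289.5 180.9] mid-cap [289.8 184. ]
top [271.6 202.1] mid-cap [272.1 205.2]
[269.6 199.5]
```

View pics/p2.png

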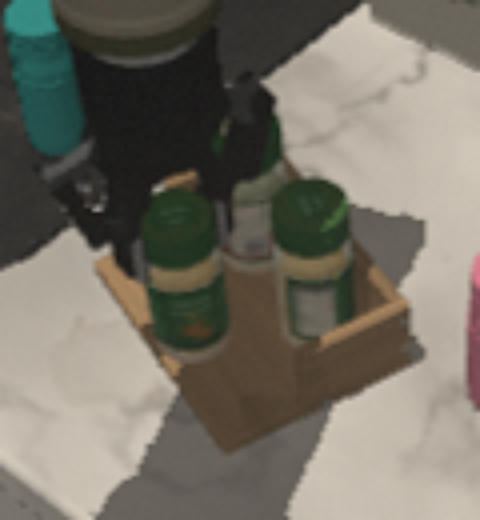

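The jar is lined up with the gap within a few mm. I'll slide it in slowly and watch the force.

send_rows(commands=[255, 6, -1, 0, 0, 255, 14, -3, 0, 0, 255, 22, -6, 0, 0, 255, 30, -8, 0, 0, 255, 36, -10, 0, 0, 255, 39, -11, 0, 0, 255, 42, -12, 0, 0, 255, 45, -12.5, 0, 0, 255, 47, -13.2, 0, 0, 255, 49, -13.8, 0, 0, 255, 51, -14.4, 0, 0, 255, 53, -15, 0, 0, 255, 55, -15.6, 0, 0, 255, 56, -16, 0, 0, 255, 56, -16, 0, 0])

```text
time: 7.28
tool_pos: [500.3, 133.8, 77.3]
orientation: [0.803, 0.595, 0.0, 0.0]
wrist_force: [-0.4, 0.3, -0.8]
grip_width: 44.3
gripper_force: 41.0
```

```bash
python3 - <<'E'
from h import *
S=imaging.camera("scene");s=readout.read_state();print(s["time"],s["tool_pos"],s["wrist_force"],s["grip_width"],s["wrist_torque"])
cv2.imwrite("pics/p3.png",cv2.resize(S[140:280,230:350],None,fx=4,fy=4)[:,:,::-1])
E
```

```text
7.3333 [500.2 133.9  77.3] [-0.7 -0.5 -0.2] 44.103667463961166 [0.1 0.  0. ]
```

View pics/p3.png

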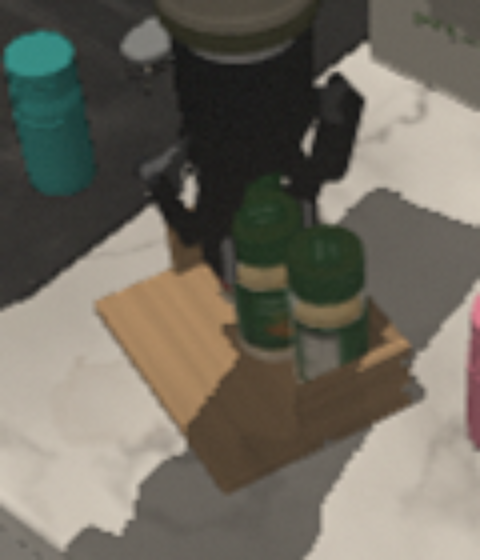

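The jar is between the two, both upright with the right one shifted outward, and forces are near zero. I'll continue to the panel.

send_rows(commands=[255, 2, -0.6, 0, 0, 255, 4, -1.2, 0, 0, 255, 6, -1.8, 0, 0, 255, 8, -2.4, 0, 0, 255, 10, -3, 0, 0, 255, 11.5, -3.5, 0, 0, 255, 12.5, -3.8, 0, 0, 255, 13.4, -4.1, 0, 0, 255, 13.4, -4.1, 0, 0, 255, 13.4, -4.1, 0, 0])

```text
time: 8.17
tool_pos: [513.5, 129.8, 77.3]
orientation: [0.803, 0.595, 0.0, -0.0]
wrist_force: [-0.1, 0.4, -0.4]
grip_width: 44.4
gripper_force: 41.0
```

send_rows(commands=[255, 0.5, -0.1, 0, 0, 255, 1, -0.3, 0, 0, 255, 1.4, -0.4, 0, 0, 255, 1.4, -0.4, 0, 0, 255, 1.4, -0.4, 0, 0])

```text
time: 8.58
tool_pos: [514.2, 129.7, 77.1]
orientation: [0.803, 0.596, -0.0, -0.0]
wrist_force: [-4.1, 0.4, -0.3]
grip_width: 44.5
gripper_force: 40.8
```

It has just touched the panel (4 N). Next I back off a hair, lower to the board, release gently and lift.

send_rows(commands=[255, -0.5, 0.1, -0.5, 0, 255, -0.5, 0.1, -1, 0, 255, -0.5, 0.1, -1, 0])

```text
time: 8.83
tool_pos: [514.4, 129.7, 76.3]
orientation: [0.803, 0.596, 0.0, -0.0]
wrist_force: [-2.3, 0.6, 1.5]
grip_width: 44.3
gripper_force: 40.8
```

send_rows(commands=[115, 0, 0, 0, 0, 105, 0, 0, 0, 0, 90, 0, 0, 0, 0, 70, 0, 0, 0, 0, 40, 0, 0, 0, 0, 30, 0, 0, 0, 0, 30, 0, 0, 0, 0, 30, 0, 0, 0, 0, 30, 0, 0, 10, 0, 30, 0, 0, 30, 0, 30, 0, 0, 60, 0, 30, 0, 0, 95, 0, 30, -20, -30, 130, 0, 30, -40, -70, 150, 0, 30, -40, -110, 150, 0, 30, -40, -150, 150, 0, 30, -40, -190, 150, 0, 30, -40, -230, 150, 0, 30, -40, -270, 150, 0, 30, -40, -300, 150, 0])

```text
time: 10.5
tool_pos: [473.6, -173.7, 227.6]
orientation: [0.804, 0.595, 0.001, 0.001]
wrist_force: [1.4, -0.0, -0.7]
grip_width: 75.4
gripper_force: 0.0
```

```bash
python3 - <<'E'
from h import *
T=imaging.camera("top");S=imaging.camera("scene");s=readout.read_state();print(s["time"],s["tool_pos"],s["grip_width"])
O=np.array([512.8,127.5]);ex=np.array([.957,-.291]);ey=np.array([.291,.957])
for c in greens(T,(190,150,310,300)):
    (x,y),r=cv2.minEnclosingCircle(c);p=onplane("top",(x,y),118)[:2];print(cv2.boundingRect(c),p,(p-O)@ex,(p-O)@ey)
a=cv2.resize(S[140:280,240:360],(400,467));b=cv2.resize(T[165:285,195:300],(400,467))
cv2.imwrite("pics/f.png",np.hstack([a,b])[:,:,::-1])
E
```

```text
10.6 [ 472.8 -177.7  227.7] 75.63474383849231
(216, 191, 65, 35) [510.8 126.2] -1.499952392892137 -1.790727416838842
```

View pics/f.png

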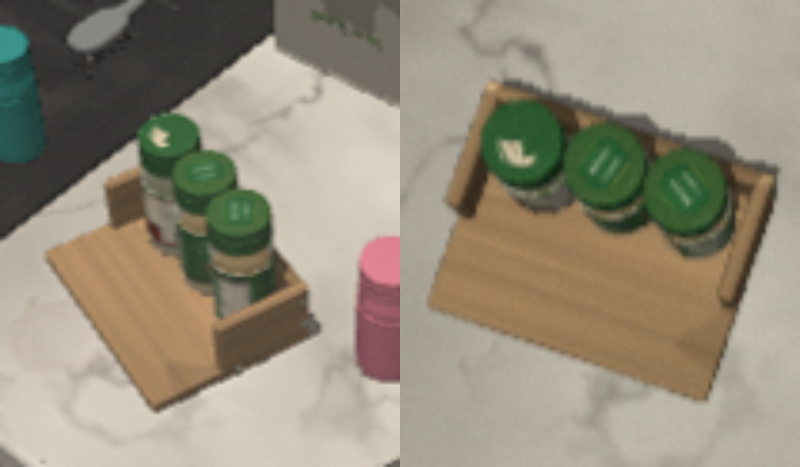

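All three jars stand upright in the row at crop (524,155), (606,175) and (687,192). The row looks slightly skewed to the panel, so I'll measure it.

```bash
python3 - <<'E'
from h import *
T=imaging.camera("top")
O=np.array([512.8,127.5]);ex=np.array([.957,-.291]);ey=np.array([.291,.957])
h=cv2.cvtColor(T,cv2.COLOR_RGB2HSV);m=np.zeros((480,640),np.uint8);cs=greens(T,(190,150,310,300));cv2.drawContours(m,cs,-1,255,-1)
m=cv2.resize(m[165:285,195:300],None,fx=4,fy=4,interpolation=cv2.INTER_CUBIC);m=cv2.threshold(m,127,255,0)[1]
d=cv2.distanceTransform(m,cv2.DIST_L2,5)
for _ in range(3):
    _,v,_,(x,y)=cv2.minMaxLoc(d);cv2.circle(d,(x,y),40,0,-1)
    p=onplane("top",(195+(x-1.5)/4,165+(y-1.5)/4),118)[:2];print(v/4,(x,y),(p-O)@ex,(p-O)@ey)
g=cv2.resize(T[165:285,195:300],None,fx=4,fy=4,interpolation=cv2.INTER_CUBIC)[:,:,1]
c=cv2.HoughCircles(g,cv2.HOUGH_GRADIENT,1,60,param1=80,param2=15,minRadius=38,maxRadius=50)
for x,y,r in c[0]:
    p=onplane("top",(195+(x-1.5)/4,165+(y-1.5)/4),118)[:2];print("H",x,y,r,(p-O)@ex,(p-O)@ey)
E
```

```text
10.25 (299, 198) -0.18618495018766446 -47.634706569764774
10.241473197937012 (129, 146) -1.1761594181180985 44.24432362359933
9.99224853515625 (216, 169) 1.1167476572178785 -2.259817920037866
H 212.5 167.5 42.7 1.3088361612707358 -0.29571599556317346
H 126.5 143.5 42.7 -0.3314224546392328 45.897507260090144
H 298.5 195.5 41.3 0.9688848908633414 -46.97984360191092
```

The row is straight within about 2 mm and close to the panel, so I'm handing in.

```bash
python3 -c "
from bench import job_done
print(job_done())"
```

```text
the job is handed in; nothing more can be done
None
```

I put the loose jar back between the other two and handed the job in: all three stand upright in the rack, in a row straight to about 2 mm and close to the back panel, at about 11 s on the robot's clock with low contact forces.

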